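Run the big food mill through a full turn

TASK

On this market stall, show that the larger of the two food mills runs freely: take its crank by the knob and turn it clockwise, seen from above, once all the way round, then carry on the short way to where the crank lies directly over the mill's own long black handle, stop it there and let go. Leave the smaller mill's crank where it is.

Things in the scene. Friction and masses are not known exactly. Their poses are not given: they have to be found in the camera images.
- mill: Larger food mill, fixed to the table: aluminium hopper on a pot, 230 mm across, rim 142 mm up. Origin at table level under the bowl's centre; the crank's vertical axle stands on it. Its x axis points along the one long black handle (30 to 145 mm beyond the rim, top 141 mm up), z up. The two small loop ears (y, -y) are not the handle; a flat steel bar crosses the rim along y.
- mill_crank (a joint): Angle (rad) of the larger mill's crank, a flat arm 18 mm wide, top 156 mm up; hub nut radius 12 mm, top 157 mm. 0 = arm along the mill's x axis, over the black handle; grows clockwise seen from above and counts on past a turn (2 pi = once round). Starts 0.15 to 1.0 rad short of the handle (negative). No end stops; takes about 2 N at the knob; stays where left.
- mill_grip (a point): Middle of the larger mill's knob: an upright dark wooden cylinder, 26 mm in diameter, 46 mm high, from 158 to 204 mm above the table, on the end of the crank 80 mm from the axle. The point is on its axis, 181 mm above the table. The knob spins freely on its pin, so the hand need not turn with the crank.
- small_grip (a point): Middle of the knob (same size and height) of the smaller food mill, which looks alike but is 164 mm across, with its knob 55 mm from its axle; fixed to the table. Not to be moved.

How it is judged:
On the way, in this order (a step that is already met when the one before it is completed fails the run):
1. the larger mill's crank has gone clockwise to a quarter turn past its handle (value of joint mill_crank above 1.57 rad), for 0.1 s.
2. the larger mill's crank has gone clockwise to three quarters of a turn past its handle (value of joint mill_crank above 4.71 rad), for 0.1 s.
At the end, for the whole second after the job is handed in: The larger mill's crank has gone clockwise once all the way round and rests over its long handle: its angle is 2 pi within 0.3 rad (17 degrees), it is still, and the smaller mill's knob is within 30 mm of where it began (value of joint mill_crank between 5.983 and 6.583 rad and velocity of joint mill_crank between -0.05 and 0.05 rad/s and distance of small_grip from where it was at the start of the episode below 0.03 m); the robot touches nothing.
It fails at once if the smaller mill's knob is moved by more than 30 mm (distance of small_grip from where it was at the start of the episode above 0.03 m).
It also fails if it takes over 54 s, if anything falls off the work surface, if the arm or the gripper's body presses on something with over 40 N, if the wrist force passes 120 N, or if a joint passes its speed limit or range.

ROBOT

A 6-joint arm with a two-finger parallel gripper is mounted at the origin on the work surface. World frame = base frame: x ahead of the robot, y to its left, z up, the work surface at z = 0. Lengths are in m, angles in rad, forces in N, time in s.
With the tool pointing down it reaches from about 0.375 to 0.975 m from the base axis. Payload 3.8 kg.
Tool frame: the origin (TCP) lies at the very end of the fingers, on their centre line; the grasp point (between the pads) lies behind it (bot.tcp_to_grasp is the y of the grasp point in the tool frame, in m); y points along the fingers, z is the direction in which the jaws open and shut, and the axes are right-handed (so a half turn about y gives the same grasp; the last joint's range is limited). The gripper opens to 85 mm and grips with 20 to 120 N. Pads are 22 mm wide; open, the fingers measure 114 mm over their backs; the gripper's body (76 mm by 85 mm) begins 54 mm behind the grasp point. The pads swing forward as they close: fully open they stand 13 mm farther back than shut.
Start: joints at [1.144, 0.264, 1.604, -0, 1.274, -0.037], TCP at [0.256, 0.624, 0.231] pointing down, gripper open.
Joint ranges: [-2.63, 2.63], [-0.94, 2.18], [0.31, 2.57], [-1.31, 4.45], [0, 2.66], [-2.55, 2.55]. Speed limits (rad/s): [2.57, 2.57, 3.14, 3.14, 3.14, 3.14].

INTERFACE

Orientations are given as a rotation vector (axis times angle).
In Python, from workcell import bot, optics, workorder gives the robot as it stands.
- The arm moves only by the shell command python3 -m handwheel 'ROWS' [FORCE]. ROWS is JSON, a list of rows, each a list of 7 numbers: the shift along the tool's x, y, z in m, then the turn, a rotation vector about the tool's x, y, z in rad, then the opening, from 0 (shut) to 1 (fully open). A call has 1 to 8 rows; each row shifts and turns the commanded pose from where the row before left it, along the tool's axes as they then stand; what a row does not reach is not made up. A row lasts 1/8 s, in which the tool goes at most 62.5 mm and 10.7 degrees, less where a joint would pass 70% of its speed; a pose out of reach is approached as far as the arm can. A call with a gripper value outside its range is refused whole. The fingers move at their own pace and stop on an object; FORCE is the grip in N (left out, the last holds). Time passes only in rows, so rows that do not move let the fingers close. It gives the time, the measured TCP pose, the force and the opening at its end, in the units of the state.
- bot.read_state(): the state, without advancing time (a new reading comes with each control period).
- optics.read_camera(name): name is "scene" or "top" or "wrist"; returns a dict with "image" (384x512x3 uint8, red, green, blue), "z_map" (384x512 float32, m along the optical axis (not along the pixel's ray), 0 where there is no reading), "mtx" (3x3 intrinsics, pixels), "world_from_camera" (4x4, takes a point from camera to world coordinates); the wrist camera has in their place "hand_eye" (4x4, takes a point from camera to tool coordinates, whose origin is the TCP and whose axes are the tool frame's). Camera axes: x right, y down, z forward; pixel columns grow to the right and rows downward; lengths in m; the calibration is good to about 2 mm. A picture is of the moment at which its call begins: read the wrist's pose just before it.
- workorder.finish_job(): hands the job in, once; it reports no verdict.
The state is a dict: "time": time; "q": joint angles; "joint_vel": joint speeds; "joint_torque": joint torques, N m; "tool_pos": TCP position; "tcp_rot": TCP orientation; "wrist_force": force on the tool from outside, world axes, zero at the start; "torque": the same for the moment, N m; "width": opening from 0.0 (shut) to 1.0 (fully open).
Only numpy, scipy, OpenCV 4.12 (cv2) and the standard library are available. Lean on these libraries where they do the work, as an engineer would, in place of code of your own. Each camera call takes 0.05 s, during which the arm holds its last target.

## Working session

There is one attempt and no reset: what is moved stays moved. The work goes in short steps, Python scripts to look and compute and a shell command to move; the robot and the scene stay as the last step left them, time stands still between calls to the robot, and variables do not carry over. Pictures are saved under pics/ and viewed, and the job is handed in when it is done.

```bash
mkdir -p pics; ls
python3 - <<'E'
from workcell import bot, optics
import cv2,numpy as np
print(bot.read_state(), bot.tcp_to_grasp)
for n in("scene","top"):
    r=optics.read_camera(n); np.savez(n+".npz",**r)
    cv2.imwrite(f"pics/{n}0.png",r["image"][:,:,::-1]); print(r["world_from_camera"],r["mtx"])
E
```

```text
pics
{'time': 0.0, 'q': array([ 1.14411004e+00,  2.64738889e-01,  1.60538125e+00,  1.82800642e-05,
        1.27370187e+00, -3.68515417e-02]), 'joint_vel': array([ 0.00177162,  0.00054837, -0.00067769, -0.00010455,  0.00063024,
        0.00029836]), 'joint_torque': array([-5.72364479e-04, -5.15130007e+01, -3.67301273e+01,  1.82837534e-04,
        1.31450026e-02,  2.95686164e-05]), 'tool_pos': array([0.25618554, 0.62370071, 0.22996773]), 'tcp_rot': array([-1.55124592,  0.30633761, -0.30550194]), 'wrist_force': array([ 0.02377798,  0.33569795, -0.51614104]), 'torque': array([ 0.01302231, -0.02709271,  0.00837871]), 'width': 0.9964097384588338} -0.0187
[[ 0.19722442  0.85421451 -0.48106143  0.99892487]
 [ 0.98025753 -0.164792    0.10926466 -0.10992289]
 [ 0.01406038 -0.49311375 -0.86985121  0.87136505]
 [ 0.          0.          0.          1.        ]] [[467.43100229   0.         250.55002531]
 [  0.         467.43100229 192.58095621]
 [  0.           0.           1.        ]]
[[ 0.01948671 -0.99706585  0.07402672  0.55188151]
 [-0.99980201 -0.01973121 -0.00257294 -0.0180576 ]
 [ 0.00402603 -0.07396192 -0.99725294  0.93090648]
 [ 0.          0.          0.          1.        ]] [[400.2211603    0.         257.94696187]
 [  0.         400.2211603  194.99630431]
 [  0.           0.           1.        ]]
```

View pics/scene0.png

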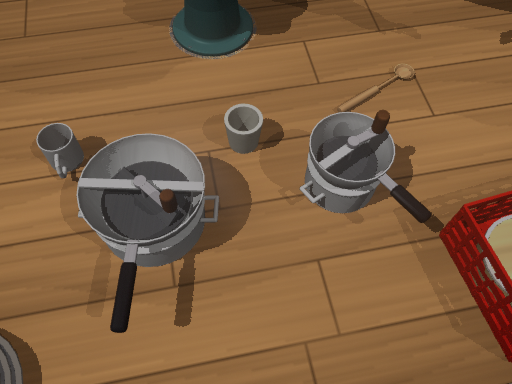

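View pics/top0.png

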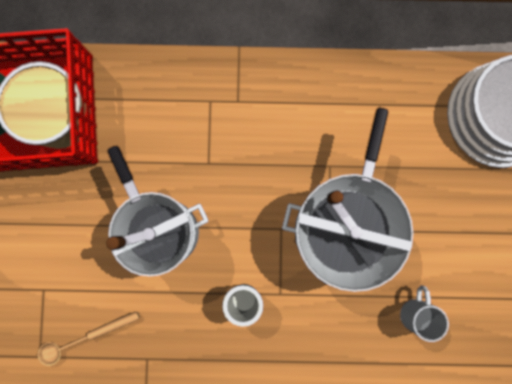

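The larger mill is the one on the right in the top view: hub near (354,233), knob near (336,197), black handle near (375,135). The small mill is on the left, with its knob near (116,243). Next I'll measure these in world coordinates.

```bash
cat > h.py <<'E'
import numpy as np
def cloud(r,T=None):
    T=r["world_from_camera"] if T is None else T
    z=r["z_map"];K=r["mtx"];v,u=np.mgrid[:z.shape[0],:z.shape[1]]
    P=np.stack([(u-K[0,2])/K[0,0]*z,(v-K[1,2])/K[1,1]*z,z],-1)@T[:3,:3].T+T[:3,3]
    P[z==0]=np.nan
    return P
E
python3 - <<'E'
import numpy as np
from h import cloud
from scipy.optimize import least_squares
for n in("top","scene"):
    r=dict(np.load(n+".npz"));P=cloud(r);I=r["image"].astype(int)
    print(n)
    for name,ys in(("large",(-.5,-.05)),("small",(.05,.55))):
        X,Y,Z=P[...,0],P[...,1],P[...,2]
        reg=(Y>ys[0])&(Y<ys[1])&(X>.3)&(X<.9)
        k=reg&(Z>.193)&(Z<.215)
        kp=P[k]; print(name,"knobtop n",len(kp),np.median(kp,0),(kp.min(0)+kp.max(0))/2 if len(kp) else 0, np.ptp(kp,0))
        g=reg&(Z>.136-(0))&(Z<.15)
        bright=I.sum(-1)
        h=reg&(Z>.11)&(Z<.15)&(bright<150)
        hp=P[h]; print(" dark handle",len(hp),np.median(hp,0))
        # rim fit
        q=P[reg&(Z>.134)&(Z<.149)&(bright>200)]
        R=.115 if name=="large" else .082
        c0=q[:,:2].mean(0)
        f=least_squares(lambda c:np.hypot(*(q[:,:2]-c).T)-R,c0,loss="soft_l1",f_scale=.003)
        print(" rim centre",f.x,len(q))
        c=f.x
        hp=hp[np.hypot(*(hp[:,:2]-c).T)>R+.03]
        hd=np.median(hp[:,:2],0)-c; kd=(kp[:,:2].min(0)+kp[:,:2].max(0))/2-c if len(kp) else hd
        print(" handle ang",np.arctan2(hd[1],hd[0]),"knob r",np.hypot(*kd),"ang",np.arctan2(kd[1],kd[0]),len(hp))
E
```

```text
top
large knobtop n 154 [ 0.60680468 -0.16119974  0.20185851] [ 0.6062788  -0.16203681  0.19947566] [0.02389693 0.02420664 0.01283172]
 dark handle 228 [ 0.73871764 -0.24876022  0.13960602]
 rim centre [ 0.59976201 -0.22283311] 2188
 handle ang -0.19328533642411364 knob r 0.061144567373962025 ang 1.4640134973045364 107
small knobtop n 165 [0.51555645 0.2414024  0.20171081] [0.51529912 0.24225753 0.19994412] [0.0254333  0.02343037 0.01236397]
 dark handle 554 [0.67685693 0.26299328 0.13890466]
 rim centre [0.53346582 0.19785382] 1153
 handle ang 0.42738365004874657 knob r 0.04797622653096713 ang 1.959144829351217 543
scene
large knobtop n 191 [ 0.60930897 -0.16177359  0.20287588] [ 0.60708413 -0.16207918  0.20001959] [0.02432905 0.02494773 0.0136339 ]
 dark handle 1152 [ 0.74317402 -0.25397176  0.14024327]
 rim centre [ 0.54497282 -0.20853178] 2354
 handle ang -0.22551451802874684 knob r 0.07756067047941048 ang 0.6421510719666929 1134
small knobtop n 157 [0.51772533 0.24177336 0.20276853] [0.5158027  0.24285311 0.20037713] [0.02462508 0.02404032 0.01448196]
 dark handle 1306 [0.69254441 0.35625119 0.12801465]
 rim centre [0.53146269 0.19944321] 1235
 handle ang 0.7690537908134354 knob r 0.04614818392313661 ang 1.917013111701704 1290
```

Run:
```python
import numpy as np
from h import cloud
from scipy.optimize import least_squares
Q=[];H=[]
for n in("top","scene"):
    r=dict(np.load(n+".npz"));P=cloud(r);I=r["image"].astype(int).sum(-1)
    if n=="top": print("hub px",P[233,354]); c=P[233,354,:2]
    X,Y,Z=P[...,0],P[...,1],P[...,2]
    for it in range(6):
        d=np.hypot(X-c[0],Y-c[1]); m=(abs(Z-.1415)<.004)&(abs(d-.1135)<(.012 if it<3 else .006))
        q=P[m]; f=least_squares(lambda v:np.hypot(q[:,0]-v[0],q[:,1]-v[1])-v[2],[*c,.113],loss="soft_l1",f_scale=.002); c=f.x[:2]
    a=np.arctan2(q[:,1]-c[1],q[:,0]-c[0]); print(n,"rim",f.x,len(q),np.histogram(a,8)[0])
    d=np.hypot(X-c[0],Y-c[1])
    m=(d>.15)&(d<.262)&(Z>.12)&(Z<.148)&(I<220)&(Y<-.1)
    hp=P[m]; u=hp[:,:2]-c; ctr=np.median(u,0); print(" handle ang",np.arctan2(ctr[1],ctr[0]),len(hp),np.ptp(np.hypot(*u.T)),hp.max(0),hp.min(0))
    k=P[(Z>.193)&(Z<.215)&(d<.13)]; kc=(k[:,:2].min(0)+k[:,:2].max(0))/2-c
    print(" knob r",np.hypot(*kc),np.arctan2(kc[1],kc[0]),kc+c)
```

```text
hub px [ 0.53954939 -0.20672954  0.15636787]
top rim [ 0.54279056 -0.20991483  0.11234831] 720 [ 96 113  99  91  77  88  76  80]
 handle ang -0.22461608209509798 575 0.10523421583151463 [ 0.79223232 -0.23370492  0.14468775] [ 0.68724677 -0.27514432  0.13510227]
 knob r 0.07951768162279384 0.6461353929292803 [ 0.6062788  -0.16203681]
scene rim [ 0.54209408 -0.20912878  0.11239655] 921 [139 132  99 111 117  99  93 131]
 handle ang -0.22008107695313606 1148 0.10915063887304036 [ 0.79557129 -0.23115824  0.14528163] [ 0.68739605 -0.2783008   0.1280609 ]
 knob r 0.08023322430532111 0.626620100326454 [ 0.60708413 -0.16207918]
```

The mill centre is at (0.5425, -0.2095), the handle bearing is -0.223 rad, and the knob is at (0.6067, -0.162). The knob radius of 80 mm and the rim both agree with the task, so the crank starts at about -0.86 rad.

```bash
cat > st.py <<'E'
import numpy as np
from workcell import bot
from scipy.spatial.transform import Rotation as R
def st(goal=None):
    s=bot.read_state(); M=R.from_rotvec(s["tcp_rot"]).as_matrix()
    print("t",round(s["time"],2),"tcp",s["tool_pos"].round(4),"F",s["wrist_force"].round(1),"w",round(s["width"],3),"q",s["q"].round(2));print(M.round(3))
    if goal is not None: d=np.array(goal)-s["tool_pos"];print("tool shift",(M.T@d).round(4))
    return s,M
E
python3 -c "
from st import *
s,M=st([.6067,-.162,.27])
"
```

```text
t 0.1 tcp [0.2562 0.6237 0.23  ] F [ 0.  -0.2 -0.3] w 0.998 q [ 1.14  0.26  1.61  0.    1.27 -0.04]
[[ 0.925 -0.001  0.38 ]
 [-0.38  -0.002  0.925]
 [-0.    -1.    -0.002]]
tool shift [ 0.6228 -0.0388 -0.5937]
```

```bash
python3 -m handwheel '[[0,-0.006,0,0,0.1686,0,1],[0,-0.006,0,0,0.1686,0,1],[0,-0.006,0,0,0.1686,0,1],[0,-0.006,0,0,0.1686,0,1],[0,-0.006,0,0,0.1686,0,1],[0,-0.006,0,0,0.1686,0,1],[0,-0.004,0,0,0.1686,0,1],[0,0,0,0,0,0,1]]' 20
python3 -c "
from st import *
s,M=st([.6067,-.162,.27])
"
```

```text
time: 1.1
tool_pos: [0.2565, 0.6243, 0.2711]
tcp_rot: [-1.211, 1.207, -1.207]
wrist_force: [0.2, 0.6, 0.0]
width: 1.002
t 1.1 tcp [0.2565 0.6243 0.2711] F [0.2 0.6 0. ] w 1.002 q [1.14 0.24 1.56 0.   1.34 1.14]
[[ 0.003 -0.     1.   ]
 [-1.    -0.     0.003]
 [ 0.    -1.    -0.   ]]
tool shift [0.7872 0.0012 0.3482]
```

Tool x is now along -y and tool z along +x. The traverse will take about 16 rows.

```bash
python3 -m handwheel '[[0.02,0,0.02,0,0,0,1],[0.04,0,0.03,0,0,0,1],[0.05,0,0.03,0,0,0,1],[0.05,0,0.03,0,0,0,1],[0.05,0,0.03,0,0,0,1],[0.05,0,0.025,0,0,0,1],[0.05,0,0.025,0,0,0,1],[0.05,0,0.025,0,0,0,1]]'
python3 -m handwheel '[[0.05,0,0.02,0,0,0,1],[0.05,0,0.02,0,0,0,1],[0.05,0,0.02,0,0,0,1],[0.05,0,0.02,0,0,0,1],[0.05,0,0.01,0,0,0,1],[0.05,0,0.01,0,0,0,1],[0.04,0,0,0,0,0,1],[0,0,0,0,0,0,1]]'
python3 -c "
from st import *
s,M=st([.6067,-.162,.25])
from workcell import optics
import cv2
cv2.imwrite('pics/w1.png',optics.read_camera('wrist')['image'][:,:,::-1])
"
```

```text
time: 2.1
tool_pos: [0.4721, 0.2627, 0.2708]
tcp_rot: [-1.212, 1.206, -1.206]
wrist_force: [0.9, -0.3, 0.1]
width: 0.998
time: 3.1
tool_pos: [0.5717, -0.078, 0.2705]
tcp_rot: [-1.21, 1.21, -1.209]
wrist_force: [0.9, 0.4, -0.6]
width: 1.001
t 3.1 tcp [ 0.5717 -0.078   0.2705] F [ 0.9  0.4 -0.6] w 1.001 q [-0.18  0.06  1.77 -0.    1.32 -0.18]
[[-0.    -0.001  1.   ]
 [-1.    -0.    -0.   ]
 [ 0.    -1.    -0.001]]
tool shift [0.084  0.0205 0.0351]
```

```bash
python3 -m handwheel '[[0.03,0,0.015,0,0,0,1],[0.03,0,0.015,0,0,0,1],[0.024,0,0.005,0,0,0,1],[0,0,0,0,0,0,1]]'
python3 - <<'E'
from st import *
from workcell import optics
from h import cloud
import cv2
s,M=st([.6067,-.162,.25])
r=optics.read_camera('wrist');cv2.imwrite('pics/w2.png',r['image'][:,:,::-1])
T=np.eye(4);T[:3,:3]=M;T[:3,3]=s["tool_pos"]
P=cloud(r,T@r["hand_eye"])
k=P[(P[...,2]>.195)&(P[...,2]<.212)&(np.hypot(P[...,0]-.607,P[...,1]+.162)<.03)]
print(len(k),(k.min(0)+k.max(0))/2,np.ptp(k,axis=0),np.median(k,0) if len(k) else 0)
E
```

```text
time: 3.65
tool_pos: [0.607, -0.1598, 0.2708]
tcp_rot: [-1.21, 1.21, -1.208]
wrist_force: [-0.7, 0.3, -0.6]
width: 1.001
t 3.65 tcp [ 0.607  -0.1598  0.2708] F [-0.7  0.3 -0.6] w 1.001 q [-0.3   0.15  1.66  0.    1.33 -0.3 ]
[[ 0.001 -0.001  1.   ]
 [-1.     0.     0.001]
 [-0.    -1.    -0.001]]
tool shift [ 0.0022  0.0208 -0.0003]
1161 [ 0.60674972 -0.16049953  0.20027885] [0.0251011  0.02468026 0.01054219] [ 0.60679406 -0.15910491  0.20269659]
```

View pics/w2.png

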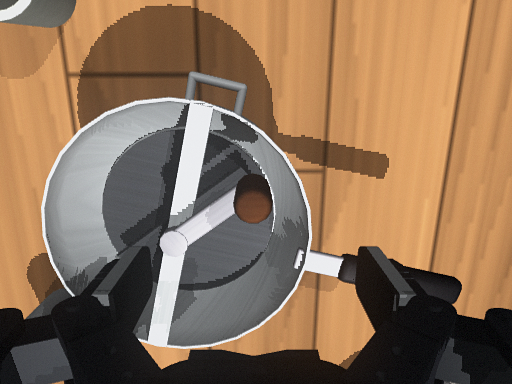

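The knob at about (253,198) lies between the jaws, and the wrist view agrees with the fixed cameras to 1–2 mm. Now descend and grip.

```bash
python3 -m handwheel '[[0.0015,0.03,0,0,0,0,1],[0,0.03,0,0,0,0,1],[0,0.025,0,0,0,0,1],[0,0.015,0,0,0,0,1],[0,0,0,0,0,0,0.6],[0,0,0,0,0,0,0],[0,0,0,0,0,0,0],[0,0,0,0,0,0,0]]' 25
python3 -m handwheel '[[0,0,0,0,0,0,0],[0,0,0,0,0,0,0]]'
python3 - <<'E'
from st import *
s,M=st()
E
```

```text
time: 4.7
tool_pos: [0.6077, -0.1612, 0.1729]
tcp_rot: [-1.209, 1.207, -1.21]
wrist_force: [-2.0, -0.1, 4.4]
width: 0.295
time: 4.95
tool_pos: [0.6077, -0.1612, 0.1729]
tcp_rot: [-1.209, 1.207, -1.21]
wrist_force: [-1.9, -0.3, 7.0]
width: 0.293
t 4.95 tcp [ 0.6077 -0.1612  0.1729] F [-1.9 -0.3  7. ] w 0.293 q [-0.3   0.22  1.77 -0.    1.15 -0.3 ]
[[ 0.001  0.002  1.   ]
 [-1.    -0.001  0.001]
 [ 0.001 -1.     0.002]]
```

Gripped: the opening reads about 25 mm. Next I'll work out the arc steps.

```bash
cat > arc.py <<'E'
from st import *
C=np.array([.5425,-.2095]);r=.080
def arc(n=8,step=.17,end=-.223-2*np.pi):
    s,M=st(); d=s["tool_pos"][:2]-C; a=np.arctan2(d[1],d[0])
    print("r",np.hypot(*d).round(4),"ang",a.round(3),"crank mod",(-.223-a)%(2*np.pi))
    p=s["tool_pos"][:2]
    for i in range(1,n+1):
        b=a-step*i; g=C+r*np.array([np.cos(b),np.sin(b)])
        w=np.array([*(g-p),0]); p=g; print((M.T@w).round(4)[[0,2]].tolist())
E
python3 -c "
from arc import *
arc()"
```

```text
t 4.95 tcp [ 0.6077 -0.1612  0.1729] F [-1.9 -0.3  7. ] w 0.293 q [-0.3   0.22  1.77 -0.    1.15 -0.3 ]
[[ 0.001  0.002  1.   ]
 [-1.    -0.001  0.001]
 [ 0.001 -1.     0.002]]
r 0.0811 ang 0.638 crank mod 5.422507545615926
[0.0122, 0.0062]
[0.0126, 0.0051]
[0.0133, 0.0029]
[0.0136, 0.0006]
[0.0135, -0.0017]
[0.013, -0.004]
[0.0121, -0.0061]
[0.0109, -0.0081]
```

```bash
python3 -m handwheel '[[0.0122,0,0.0062,0,0,0,0],[0.0126,0,0.0051,0,0,0,0],[0.0133,0,0.0029,0,0,0,0],[0.0136,0,0.0006,0,0,0,0],[0,0,0,0,0,0,0]]'
python3 -c "
from arc import *
arc()"
```

```text
time: 5.58
tool_pos: [0.6216, -0.2143, 0.1729]
tcp_rot: [-1.211, 1.209, -1.21]
wrist_force: [-5.2, -1.4, 8.3]
width: 0.293
t 5.58 tcp [ 0.6216 -0.2143  0.1729] F [-5.2 -1.4  8.3] w 0.293 q [-0.37  0.27  1.7  -0.    1.17 -0.37]
[[-0.    -0.     1.   ]
 [-1.    -0.001 -0.   ]
 [ 0.001 -1.    -0.   ]]
r 0.0792 ang -0.06 crank mod 6.120449442815401
[0.0135, -0.0012]
[0.0129, -0.0042]
[0.012, -0.0063]
[0.0108, -0.0083]
[0.0092, -0.01]
[0.0074, -0.0114]
[0.0054, -0.0125]
[0.0032, -0.0132]
```

Tracking is clean and the forces are small, so I'll carry on.

```bash
python3 -m handwheel '[[0.0135,0,-0.0012,0,0,0,0],[0.0129,0,-0.0042,0,0,0,0],[0.012,0,-0.0063,0,0,0,0],[0.0108,0,-0.0083,0,0,0,0],[0.0092,0,-0.01,0,0,0,0],[0.0074,0,-0.0114,0,0,0,0],[0.0054,0,-0.0125,0,0,0,0],[0.0032,0,-0.0132,0,0,0,0]]'
python3 -c "
from arc import *
arc()"
```

```text
time: 6.58
tool_pos: [0.5559, -0.2856, 0.1729]
tcp_rot: [-1.205, 1.208, -1.208]
wrist_force: [0.3, 7.8, 7.6]
width: 0.293
t 6.58 tcp [ 0.5559 -0.2856  0.1729] F [0.3 7.8 7.6] w 0.293 q [-0.52  0.21  1.78  0.    1.15 -0.52]
[[ 0.     0.003  1.   ]
 [-1.     0.003  0.   ]
 [-0.003 -1.     0.003]]
r 0.0773 ang -1.397 crank mod 1.1740930666289315
[0.0039, -0.0131]
[-0.0011, -0.0135]
[-0.0034, -0.0132]
[-0.0056, -0.0124]
[-0.0076, -0.0113]
[-0.0094, -0.0098]
[-0.0109, -0.0081]
[-0.0121, -0.0061]
```

```bash
python3 -m handwheel '[[0,0,-0.0136,0,0,0,0],[-0.0015,0,-0.0135,0,0,0,0],[-0.0036,0,-0.0131,0,0,0,0],[-0.0058,0,-0.0123,0,0,0,0],[-0.0078,0,-0.0111,0,0,0,0],[-0.0095,0,-0.0097,0,0,0,0],[-0.011,0,-0.008,0,0,0,0],[-0.0122,0,-0.006,0,0,0,0]]'
python3 -c "
from arc import *
arc()"
```

```text
time: 7.58
tool_pos: [0.4678, -0.2371, 0.1729]
tcp_rot: [-1.211, 1.206, -1.212]
wrist_force: [-0.8, -2.5, 7.3]
width: 0.288
t 7.58 tcp [ 0.4678 -0.2371  0.1729] F [-0.8 -2.5  7.3] w 0.288 q [-0.52  0.02  1.99 -0.    1.13 -0.51]
[[ 0.001  0.002  1.   ]
 [-1.    -0.004  0.001]
 [ 0.004 -1.     0.002]]
r 0.0797 ang -2.787 crank mod 2.5643908495550587
[-0.013, -0.0039]
[-0.0135, -0.0013]
[-0.0135, 0.001]
[-0.0132, 0.0032]
[-0.0125, 0.0054]
[-0.0114, 0.0075]
[-0.0099, 0.0093]
[-0.0082, 0.0108]
```

```bash
python3 -m handwheel '[[-0.013,0,-0.0037,0,0,0,0],[-0.0135,0,-0.0013,0,0,0,0],[-0.0135,0,0.001,0,0,0,0],[-0.0132,0,0.0032,0,0,0,0],[-0.0125,0,0.0054,0,0,0,0],[-0.0114,0,0.0075,0,0,0,0],[-0.0099,0,0.0093,0,0,0,0],[-0.0082,0,0.0108,0,0,0,0]]'
python3 -c "
from arc import *
arc()"
```

```text
time: 8.57
tool_pos: [0.4988, -0.1393, 0.1728]
tcp_rot: [-1.21, 1.211, -1.207]
wrist_force: [-5.4, 3.6, 11.7]
width: 0.292
t 8.57 tcp [ 0.4988 -0.1393  0.1728] F [-5.4  3.6 11.7] w 0.292 q [-0.32  0.01  2.    0.    1.13 -0.32]
[[ 0.001 -0.002  1.   ]
 [-1.     0.002  0.001]
 [-0.002 -1.    -0.002]]
r 0.0827 ang 2.127 crank mod 3.9328359312148047
[-0.0039, 0.0135]
[-0.004, 0.013]
[-0.0018, 0.0135]
[0.0005, 0.0136]
[0.0028, 0.0133]
[0.005, 0.0126]
[0.0071, 0.0116]
[0.0089, 0.0102]
```

```bash
python3 -m handwheel '[[-0.0062,0,0.0124,0,0,0,0],[-0.004,0,0.013,0,0,0,0],[-0.0018,0,0.0135,0,0,0,0],[0.0005,0,0.0136,0,0,0,0],[0.0028,0,0.0133,0,0,0,0],[0.005,0,0.0126,0,0,0,0],[0.0071,0,0.0116,0,0,0,0],[0.0089,0,0.0102,0,0,0,0]]'
python3 -c "
from arc import *
arc()"
```

```text
time: 9.57
tool_pos: [0.6009, -0.1527, 0.1728]
tcp_rot: [-1.208, 1.207, -1.209]
wrist_force: [-1.7, 1.4, 8.1]
width: 0.292
t 9.57 tcp [ 0.6009 -0.1527  0.1728] F [-1.7  1.4  8.1] w 0.292 q [-0.29  0.2   1.79  0.    1.15 -0.29]
[[ 0.001  0.002  1.   ]
 [-1.    -0.     0.001]
 [ 0.    -1.     0.002]]
r 0.0815 ang 0.772 crank mod 5.288421104127768
[0.0115, 0.0075]
[0.0118, 0.0067]
[0.0128, 0.0046]
[0.0134, 0.0024]
[0.0136, 0.0001]
[0.0134, -0.0022]
[0.0128, -0.0045]
[0.0119, -0.0066]
```

```bash
python3 -m handwheel '[[0.0108,0,0.0082,0,0,0,0],[0.0118,0,0.0067,0,0,0,0],[0.0128,0,0.0046,0,0,0,0],[0.0134,0,0.0024,0,0,0,0],[0.0136,0,0.0001,0,0,0,0],[0.009,0,-0.0015,0,0,0,0],[0,0,0,0,0,0,0],[0,0,0,0,0,0,0]]'
python3 -c "
from arc import *
arc(2)"
```

```text
time: 10.58
tool_pos: [0.6197, -0.2252, 0.1728]
tcp_rot: [-1.211, 1.209, -1.21]
wrist_force: [-4.0, 0.4, 9.2]
width: 0.294
t 10.57 tcp [ 0.6197 -0.2252  0.1728] F [-4.   0.4  9.2] w 0.294 q [-0.39  0.27  1.7  -0.    1.17 -0.39]
[[ 0.    -0.001  1.   ]
 [-1.    -0.002  0.   ]
 [ 0.002 -1.    -0.001]]
r 0.0788 ang -0.201 crank mod 6.260855146857926
[0.0133, -0.0026]
[0.0122, -0.006]
```

The crank is at about 6.26 rad. Release and go straight up.

```bash
python3 -m handwheel '[[0,0,0,0,0,0,0.5],[0,0,0,0,0,0,1],[0,0,0,0,0,0,1],[0,0,0,0,0,0,1],[0,-0.01,0,0,0,0,1],[0,-0.03,0,0,0,0,1],[0,-0.04,0,0,0,0,1],[0,-0.04,0,0,0,0,1]]'
python3 -m handwheel '[[0,-0.03,-0.03,0,0,0,1],[-0.03,0,-0.05,0,0,0,1],[-0.05,0,-0.05,0,0,0,1],[-0.05,0,-0.03,0,0,0,1],[-0.05,0,0,0,0,0,1],[-0.03,0,0,0,0,0,1],[0,0,0,0,0,0,1],[0,0,0,0,0,0,1]]'
python3 - <<'E'
from st import *
from workcell import optics
from h import cloud
import cv2
st()
for n in("top","scene"):
    r=optics.read_camera(n);cv2.imwrite(f'pics/{n}9.png',r['image'][:,:,::-1]);P=cloud(r)
    for c in((.5425,-.209),(.534,.198)):
        d=np.hypot(P[...,0]-c[0],P[...,1]-c[1])
        k=P[(P[...,2]>.193)&(P[...,2]<.212)&(d<.12)]
        if len(k):
            m=(k.min(0)+k.max(0))/2; e=m[:2]-c; a=np.arctan2(e[1],e[0]); print(n,m,len(k),np.hypot(*e),"ang",a,"crank mod",-.223-a)
E
```

```text
time: 11.58
tool_pos: [0.6205, -0.224, 0.2931]
tcp_rot: [-1.209, 1.208, -1.209]
wrist_force: [0.1, -0.2, -0.8]
width: 1.002
time: 12.58
tool_pos: [0.4663, -0.0204, 0.3218]
tcp_rot: [-1.21, 1.207, -1.209]
wrist_force: [0.2, 0.3, -0.2]
width: 1.005
t 12.57 tcp [ 0.4663 -0.0204  0.3218] F [ 0.2  0.3 -0.2] w 1.005 q [-0.1  -0.18  1.9  -0.    1.42 -0.1 ]
[[ 0.001  0.001  1.   ]
 [-1.    -0.001  0.001]
 [ 0.001 -1.     0.001]]
top [ 0.62050782 -0.22804818  0.19955315] 159 0.08029976626659674 ang -0.2394963178567989 crank mod 0.016496317856798892
top [0.51540991 0.24211394 0.19999095] 164 0.04787098394732468 ang 1.9696230339890537 crank mod -2.1926230339890536
scene [ 0.61985573 -0.22796084  0.2008411 ] 203 0.07964560200524422 ang -0.24037323890592716 crank mod 0.017373238905927152
scene [0.51518933 0.24344456 0.1998328 ] 155 0.0491838339343054 ang 1.9632496134552864 crank mod -2.1862496134552862
```

View pics/scene9.png

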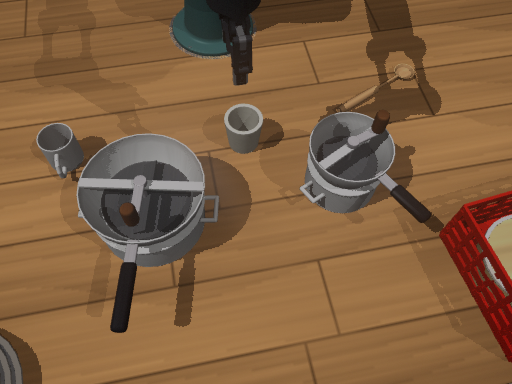

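View pics/top9.png

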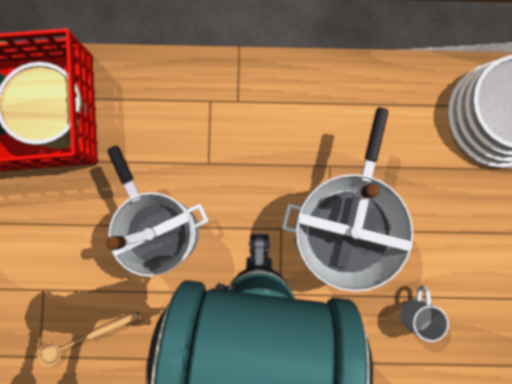

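The larger mill's knob, at (128,213) in the scene view and (370,191) in the top view, is in line with its black handle, about 0.02 rad off. The small mill hasn't changed and the gripper is clear.

```bash
python3 -c "
from workcell import workorder
print(workorder.finish_job())"
```

```text
the job is handed in; nothing more can be done
None
```

I turned the larger mill's crank clockwise from about -0.86 rad, once all the way round and on to its long black handle. Then I let go, backed the arm away and handed the job in at about 12.7 s.

- **Crank position:** after release, both fixed cameras put the crank about 0.02 rad from the handle line, with an allowance of 0.3 rad. The total of one full turn comes from following the gripped knob around, about 7.1 rad of travel.
- **Smaller mill:** its knob moved less than 2 mm between the before and after pictures, which is within measuring error.
- **Forces:** the wrist force readings stayed below about 14 N. The gripper was clear of everything at the end, with readings near zero.
- **Disagreements:**
    - My first circle fit of the rim, from the top camera, was wrong (it put the knob at a 61 mm radius), so I refitted it before moving.
    - While turning, the hand's radius varied between 77 and 83 mm instead of 80 mm. The mill centre I used was probably about 1 mm off.
- **Not checked:** I did not separately measure that the crank was still after release.

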